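Load the night light's sprung battery column

TASK

Put the two fresh batteries from the caddy into the night light's battery column, one on top of the other with their contact nubs up, and push the stack down against the spring until the catch snaps over the top battery and holds it. Then swing the column's lid shut, and leave the baby things in the caddy and on the dresser where they are.

Things in the scene. Friction and masses are not known exactly. Their poses are not given: they have to be found in the camera images.
- cell_a_mid (a point): First single-use round battery cell (size D), grey metal with a black band round its foot, 34 mm in diameter, shoulder 60 mm above its base, with a 9.5 mm wide contact nub 1.5 mm high on top (61.5 mm overall), 140 g. It stands nub up in the caddy's wide compartment. This point is on its axis half-way up, 30.75 mm above its base; z points to the nub
- cell_b_mid (a point): Second single-use round battery cell (size D), grey metal with a black band round its foot, 34 mm in diameter, shoulder 60 mm above its base, with a 9.5 mm wide contact nub 1.5 mm high on top (61.5 mm overall), 140 g. Like the first; either may go in first. This point is on its axis half-way up, 30.75 mm above its base; z points to the nub
- light: White plastic night light, fixed on the dresser. Origin on the dresser under the axis of its square battery column (50 by 50 mm, 160 mm high); z up. The column's lid is hinged on the +y side, its catch is on the -y side. The foot (22 mm high) and the round shade (108 mm high, 90 mm wide, centred 86 mm away) lie towards -y; nothing else stands beside the column
- well_mouth (a point): Centre of the column's open mouth, at rim height (160 mm above the dresser), axes as the night light. The well is 35.8 mm square inside; a funnel widens it to 44 mm over the top 8 mm. Its walls are slippery: a cell let go with its foot in the well slides down by itself (should the catch, pressing on its side, hold it up, a light push from above or the second cell sends it down)
- plate_top (a point): Middle of the top of the sprung contact plate in the well, 102 mm below the rim while the spring is free. The first cell rests on it; the second stands on the first with its shoulder about 15 mm above the rim, and must be pressed down about 15 mm to latch; it can go 4 mm farther, to the stop
- plate (a joint): Travel of that plate in m: 0 with the spring free, about 0.004 under two cells' weight, about 0.019 with two cells latched, 0.0235 at the lower stop. Spring 700 N/m: pressing two cells down takes from 0 up to about 10.5 N at the latching depth and 13.5 N at the stop
- catch (a joint): Sprung grey plastic catch, 14 mm wide, sliding level across the mouth from the -y side, in m: 0 = out over the mouth (rest), 0.007 = fully pushed back. Its back slopes at 45 degrees, up to 11 mm above the rim: a cell coming down pushes it back (1 to 3 N). When the cell's shoulder is below its underside it springs over the shoulder and holds the stack
- catch_nose (a point): Tip of the catch, on its flat underside 0.5 mm above the rim; at rest 12.5 mm from the column's axis, so 4.5 mm over a cell's shoulder. It needs room to spring out: press on the cell's middle or its +y half, leaving the 6 mm of the shoulder nearest the catch uncovered
- lid (a joint): The column's hinged lid in rad, 56 mm long, 48 mm wide: 0 = shut, level over the mouth; starts open at 2.0 to 2.2, leaning outwards to +y; limit 2.3. A stiff hinge: it stays where it is left, 0.02 N m turns it. Pushed on its outer face towards -y it swings up and over to shut. A cell that is not latched keeps it from shutting
- lid_edge (a point): Middle of the lid's free edge, half-way through its 3 mm panel: 53 mm out from the hinge axis along the lid and 9.5 mm to the outer-face side of it. When shut it is 24 mm from the column's axis on the catch side, 15.5 mm above the rim
- lid_hinge (a point): Middle of the lid's hinge axis, which is level along the night light's x: 29 mm from the column's axis towards +y and 6 mm above the rim
- caddy: Grey plastic caddy clamped to the far edge of the dresser, 100 mm deep (x), 320 mm long (y), walls 30 mm high and 3 mm thick, floor 3 mm above the dresser; origin on the dresser top under its middle. Fixed. The batteries stand in its +y half, about 42 and 118 mm from its middle, at least 60 mm apart; the jar, a spoon and the teether lie in its -y half
- teether: loose bystander, to be left where it is; navy silicone star teether, 70 mm across, 12 mm thick, lying flat in the caddy's -y half; origin at its underside
- jar: loose bystander, to be left where it is; small lidded glass jar, 50 mm wide, 62 mm high, standing in the caddy's -y half; origin at its underside
- beech_ring: loose bystander, to be left where it is; beechwood ring, 72 mm outside, 48 mm inside, 12 mm thick, flat on the dresser to the right; origin at its underside
- rattle: loose bystander, to be left where it is; orange plastic rattle about 115 mm long, 54 mm wide, 28 mm high, lying on the dresser to the left; origin at its underside
Things that resemble listed ones, but are neither listed nor needed, are in the scene too. Leave any blue or pink look-alike of the part that bears cell_a_mid alone. Of the things that look like the light, the smaller one is meant.

How it is judged (in metres and radians):
On the way, in this order (a step that is already met when the one before it is completed fails the run):
1. one battery is down in the column, nub up (((horizontal distance between cell_a_mid and well_mouth below 0.006 m and z of cell_a_mid in the frame of well_mouth below -0.06 m and angle between cell_a_mid's own z axis and vertical below 0.15 rad) or (horizontal distance between cell_b_mid and well_mouth below 0.006 m and z of cell_b_mid in the frame of well_mouth below -0.06 m and angle between cell_b_mid's own z axis and vertical below 0.15 rad))), for 0.1 s.
2. the second battery stands on it in the column, nub up (((horizontal distance between each of cell_a_mid, cell_b_mid and well_mouth below 0.006 m and z of cell_a_mid in the frame of well_mouth below -0.06 m and angle between each of cell_a_mid, cell_b_mid's own z axis and vertical below 0.15 rad and z of cell_b_mid in the frame of well_mouth below -0.005 m) or (horizontal distance between each of cell_b_mid, cell_a_mid and well_mouth below 0.006 m and z of cell_b_mid in the frame of well_mouth below -0.06 m and angle between each of cell_b_mid, cell_a_mid's own z axis and vertical below 0.15 rad and z of cell_a_mid in the frame of well_mouth below -0.005 m))), for 0.1 s.
3. the stack is pushed down, the catch has sprung over the top battery and holds it with the fingers off (((horizontal distance between each of cell_a_mid, cell_b_mid and well_mouth below 0.006 m and z of cell_a_mid in the frame of well_mouth below -0.087 m and angle between each of cell_a_mid, cell_b_mid's own z axis and vertical below 0.15 rad and z of cell_b_mid in the frame of well_mouth below -0.0255 m) or (horizontal distance between each of cell_b_mid, cell_a_mid and well_mouth below 0.006 m and z of cell_b_mid in the frame of well_mouth below -0.087 m and angle between each of cell_b_mid, cell_a_mid's own z axis and vertical below 0.15 rad and z of cell_a_mid in the frame of well_mouth below -0.0255 m)) and value of joint catch below 0.004 m and contact force between the fingers and cell_a below 0.3 N and contact force between the fingers and cell_b below 0.3 N), for 0.3 s.
4. the lid is shut (value of joint lid below 0.1 rad), for 0.2 s.
At the end, for the whole second after the job is handed in: Both batteries are at rest in the column, upright within 0.15 rad with nubs up and within 6 mm of its axis, one on the other, their middles more than 25.5 mm and more than 87 mm below the rim; the catch is out over the top battery (less than 4 mm from rest), and the lid is shut to within 0.1 rad (((horizontal distance between each of cell_a_mid, cell_b_mid and well_mouth below 0.006 m and z of cell_a_mid in the frame of well_mouth below -0.087 m and angle between each of cell_a_mid, cell_b_mid's own z axis and vertical below 0.15 rad and z of cell_b_mid in the frame of well_mouth below -0.0255 m) or (horizontal distance between each of cell_b_mid, cell_a_mid and well_mouth below 0.006 m and z of cell_b_mid in the frame of well_mouth below -0.087 m and angle between each of cell_b_mid, cell_a_mid's own z axis and vertical below 0.15 rad and z of cell_a_mid in the frame of well_mouth below -0.0255 m)) and value of joint catch below 0.004 m and value of joint lid below 0.1 rad and linear speed of each of cell_a, cell_b below 0.02 m/s); the robot touches nothing.
It fails at once if the star teether is moved more than 40 mm (distance of teether from where it was at the start of the episode above 0.04 m).
It fails at once if the glass jar is moved more than 40 mm (distance of jar from where it was at the start of the episode above 0.04 m).
It fails at once if the beech ring is moved more than 40 mm (distance of beech_ring from where it was at the start of the episode above 0.04 m).
It fails at once if the rattle is moved more than 40 mm (distance of rattle from where it was at the start of the episode above 0.04 m).
It also fails if it takes over 66 s, if anything falls off the work surface, if the arm or the gripper's body presses on something with over 40 N, if the wrist force passes 120 N, or if a joint passes its speed limit or range.

ROBOT

A 6-joint arm with a two-finger parallel gripper is mounted at the origin on the work surface. World frame = base frame: x ahead of the robot, y to its left, z up, the work surface at z = 0. Lengths are in mm, angles in rad, forces in N, time in s.
With the tool pointing down it reaches from about 350 to 875 mm from the base axis. Payload 4.2 kg.
Tool frame: the origin (TCP) lies at the very end of the fingers, on their centre line; the grasp point (between the pads) lies bot.hold_point_z behind it (bot.hold_point_z is the distance from the TCP to the grasp point, in mm); z points along the fingers, y is the direction in which the jaws open and shut (so a half turn about z gives the same grasp; the last joint's range is limited). The gripper opens to 85 mm and grips with 20 to 120 N. Pads are 22 mm wide; open, the fingers measure 114 mm over their backs; the gripper's body (76 mm by 85 mm) begins 54 mm behind the grasp point. The pads swing forward as they close: fully open they stand 13 mm farther back than shut.
Start: joints at [1.558, 0.385, 0.008, 0, -1.194, -0.259], TCP at [167.759, 602.043, 231.312] pointing down, gripper open.
Joint ranges: [-3.14, 3.14], [-1.21, 2.06], [-1.07, 1.41], [-3.16, 2.05], [-2.99, -0.16], [-3.1, 3.1]. Speed limits (rad/s): [2.79, 2.79, 3.14, 3.14, 3.14, 3.14].

INTERFACE

Orientations are given as a rotation vector (axis times angle).
In Python, from station import bot gives the robot as it stands. The module is installed in compiled form; this text tells all that it offers.
- The arm moves only by the tool step_arm, never from a script. Its argument "rows" is a list of rows, each a list of 7 numbers: the shift along the tool's x, y, z in mm, then the turn, a rotation vector about the tool's x, y, z in rad, then the gripper's target within -1 to 1 (shut at 1, half-way at 0, fully open at -1). In form: [[dx, dy, dz, wx, wy, wz, fingers], ...]. A call has 1 to 12 rows; each row is the pose to reach, as a shift and turn from the pose commanded when the call began, along the tool's axes at that moment; what a row does not reach only later rows make up. A row lasts 1/8 s, in which the tool goes at most 62.5 mm and 10.7 degrees, less where a joint would pass 70% of its speed; a pose out of reach is approached as far as the arm can. A call with a gripper value outside its range is refused whole. The fingers move at their own pace and stop on an object; "squeeze" is the grip in N (left out, the last holds). Time passes only in rows, so rows that repeat a pose let the fingers close. It gives the time, the measured TCP pose, the force and the opening at its end, in the units of the state.
- bot.get_obs(): the state, without advancing time (a new reading comes with each control period).
- bot.camera(name): name is "scene" or "top"; returns (picture, depth): 400x640x3 uint8, blue, green, red; 400x640 float32, mm along the optical axis (not along the pixel's ray), 0 where there is no reading.
- bot.get_calibration(name): a dict with "camera_matrix" (3x3 intrinsics, pixels), "extrinsics" (4x4, takes a point from camera to world coordinates). Camera axes: x right, y down, z forward; pixel columns grow to the right and rows downward; lengths in mm; the calibration is good to about 2 mm. A picture is of the moment at which its call begins. get_calibration takes no time and is no camera call.
- bot.close_job(): hands the job in, once; it reports no verdict.
Trained networks look in the newest picture that a camera, given by its name, has taken for a name from the list of things; names that differ only in an ending like _2 or _b are one class to them, and where a whole thing is asked for, a point or a joint stands for the part that bears it (a point fixed in the world has none). Each returns a list of dicts, best first, with "conf" (0 to 1); they miss things now and then, are a little off and sometimes report something else, mostly with a low value. They report only what shows in the picture. A call takes as long as a camera call. They do not tell look-alikes from the thing itself.
- bot.search_frame(camera, label): "bbox" ([left, top, right, bottom] as shares, 0 to 1, of the picture: columns of its width, rows of its height, round what is visible of it).
- bot.outline_of(camera, label): "pixels" (400x640 bool, what is visible of it) and "bbox" ([left, top, right, bottom] as shares, 0 to 1, of the picture: columns of its width, rows of its height, round what is visible of it).
- bot.mark_of(camera, label): "at" ([column, row] as shares, 0 to 1, of the picture: columns of its width, rows of its height: a listed point, or the origin of a listed thing).
The state is a dict: "time_s": time; "joints": joint angles; "joint_vel": joint speeds; "joint_efforts": joint torques, N m; "tcp_pos": TCP position; "tcp_rot": TCP orientation; "force": force on the tool from outside, world axes, zero at the start; "moment": the same for the moment, N m; "gripper_width": finger opening in mm.
Only numpy, scipy, OpenCV 4.12 (cv2) and the standard library are available. Lean on these libraries where they do the work, as an engineer would, in place of code of your own. Each camera call takes 0.05 s, during which the arm holds its last target.

## Working session

There is one attempt and no reset: what is moved stays moved. The work goes in short steps, Python scripts to look and compute and a tool call to move; the robot and the scene stay as the last step left them, time stands still between calls to the robot, and variables do not carry over. Pictures are saved under pics/ and viewed, and the job is handed in when it is done.

Besides the shell and the picture viewer there is one more tool, called after "Emit:" as name(argument=value, ...), one argument or row to a line, values as JSON. step_arm: Moves the arm, as the interface text tells. Its arguments: {"type":"object","properties":{"rows":{"type":"array"},"squeeze":{"type":"number"}},"required":["rows"]}

```bash
mkdir -p pics; cat > h.py <<'E'
from station import bot
import numpy as np, cv2
from scipy.spatial.transform import Rotation as R
def cal(n):
    c=bot.get_calibration(n); return np.array(c["camera_matrix"]),np.array(c["extrinsics"])
def pt(n,u,v,d):
    K,E=cal(n); p=np.linalg.inv(K)@[u,v,1]*d; return (E@[*p,1])[:3]
def ray(n,u,v,z):
    K,E=cal(n); r=E[:3,:3]@(np.linalg.inv(K)@[u,v,1]); o=E[:3,3]; return o+r*(z-o[2])/r[2]
def proj(n,p):
    K,E=cal(n); q=np.linalg.inv(E)@[*p,1]; q=K@q[:3]; return q[:2]/q[2]
E
python3 - <<'E'
from h import *
o=bot.get_obs(); print(o, bot.hold_point_z)
for n in ["scene","top"]:
    im,d=bot.camera(n); cv2.imwrite(f"pics/{n}0.png",im); np.save(f"{n}0.npy",d); print(cal(n))
    for l in ["cell_a_mid","light","well_mouth","lid_edge","lid_hinge","caddy","jar","catch_nose"]:
        print(n,l,[(round(m["conf"],2),np.round(np.array(m["at"])*[640,400],1).tolist()) for m in bot.mark_of(n,l)])
E
```

```text
{'time_s': 0.0, 'joints': array([ 1.55757968e+00,  3.85535305e-01,  6.64386176e-03, -5.12164554e-04,
       -1.19393494e+00, -2.58594621e-01]), 'joint_vel': array([ 1.35700403e-04, -6.66261159e-04, -5.80229803e-06,  1.41256749e-03,
        3.40504189e-04, -5.81416578e-04]), 'joint_efforts': array([-1.32619784e-04, -3.92286587e+01,  1.88399488e+01,  4.18620989e+00,
       -4.58254537e-03, -1.72262919e-06]), 'tcp_pos': array([167.62269548, 601.52010699, 230.23947675]), 'tcp_rot': array([ 3.11052997e+00, -4.25660019e-01, -3.51644724e-04]), 'force': array([-0.17356661, -0.31299846,  0.68519439]), 'moment': array([-0.02523103,  0.0036589 ,  0.02552849]), 'gripper_width': 84.95579044391347} 18.700000000000003
(array([[501.50242827,   0.        , 309.93456463],
       [  0.        , 501.50242827, 204.7743335 ],
       [  0.        ,   0.        ,   1.        ]]), array([[ 4.26638133e-01,  5.70920187e-01, -7.01448532e-01,
         1.36854823e+03],
       [ 9.04414576e-01, -2.66085718e-01,  3.33515615e-01,
        -3.72716059e+02],
       [ 3.76536171e-03, -7.76690756e-01, -6.29870853e-01,
  
[... 952 characters left out ...]
2.20848721e-02, -8.34283419e-02, -9.96269025e-01,
         1.39708149e+03],
       [ 0.00000000e+00,  0.00000000e+00,  0.00000000e+00,
         1.00000000e+00]]))
top cell_a_mid [(0.68, [241.7, 165.8]), (0.67, [301.9, 151.7]), (0.46, [245.2, 140.5]), (0.26, [410.6, 201.5])]
top light [(0.73, [186.7, 267.4]), (0.69, [275.2, 198.0]), (0.54, [302.6, 150.4])]
top well_mouth [(0.84, [168.9, 271.5]), (0.64, [268.7, 197.8])]
top lid_edge [(0.7, [244.7, 186.7]), (0.58, [178.1, 278.8]), (0.32, [272.1, 196.3])]
top lid_hinge [(0.78, [258.4, 191.6]), (0.73, [156.8, 269.9])]
top caddy [(0.73, [313.7, 150.8])]
top jar [(0.76, [326.5, 147.7])]
top catch_nose [(0.6, [174.1, 274.8]), (0.53, [277.1, 195.2])]
```

View pics/scene0.png

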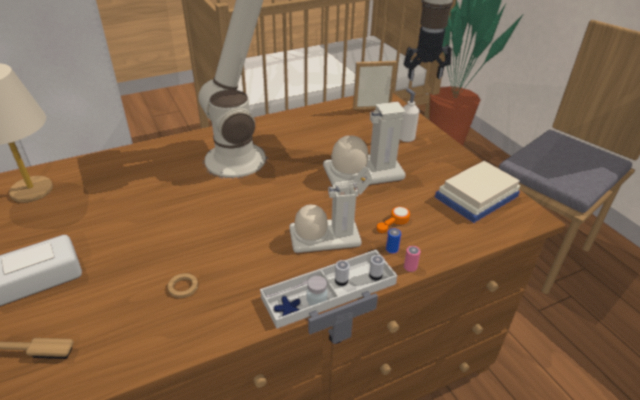

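View pics/top0.png

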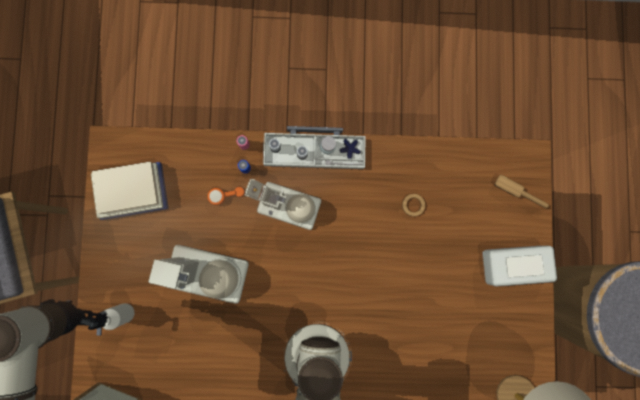

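```bash
python3 - <<'E'
import cv2,numpy as np
a=cv2.imread("pics/top0.png")[120:300,140:360]; b=cv2.imread("pics/scene0.png")[90:330,270:470]
cv2.imwrite("pics/c1.png",cv2.resize(a,None,fx=3.6,fy=3.3,interpolation=cv2.INTER_CUBIC)[:600,:800])
cv2.imwrite("pics/c2.png",cv2.resize(b,None,fx=2.5,fy=2.5,interpolation=cv2.INTER_CUBIC))
E
```

```text
(no output)
```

View pics/c1.png

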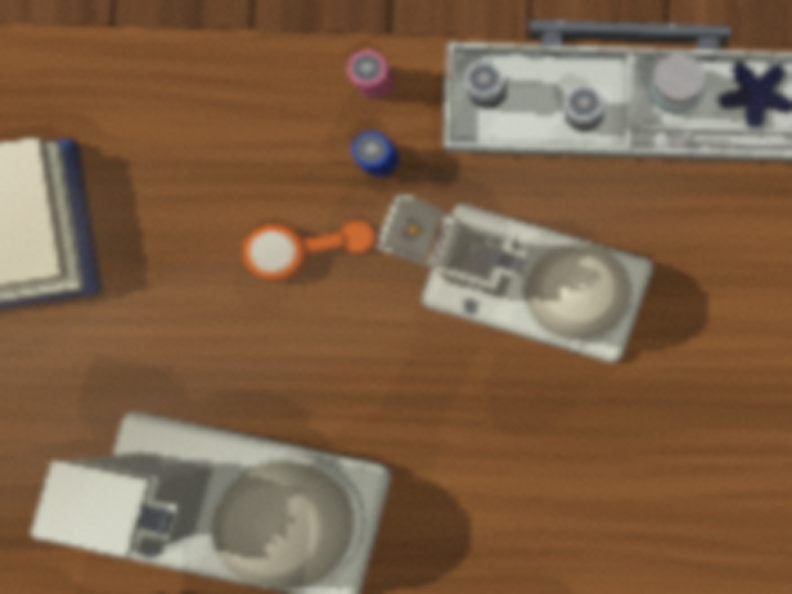

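View pics/c2.png

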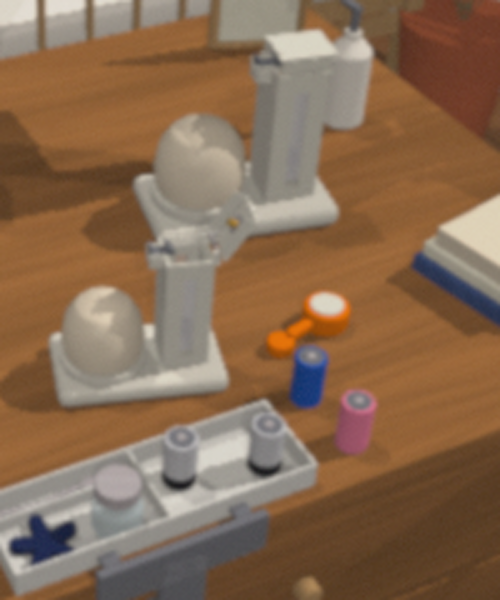

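Candidate cells (top view): grey (274,146) and grey (302,152) in the caddy are wanted, while blue (244,166) and pink (242,141) are look-alikes. Candidate lights: the small one at (289,205) is meant, not the large one at (200,275). The close crops confirm this. Next I measure from depth.

```bash
cat >> h.py <<'E'
def cloud(n,d):
    K,E=cal(n); v,u=np.mgrid[0:400,0:640]; p=np.stack([(u-K[0,2])/K[0,0]*d,(v-K[1,2])/K[1,1]*d,d,np.ones_like(d)],-1)
    P=(p@E.T)[...,:3]; P[d<=0]=np.nan; return P
E
python3 - <<'E'
from h import *
for n in ["top","scene"]:
    d=np.load(n+"0.npy"); P=cloud(n,d)
    print(n,"table z",np.nanmedian(P[230:250,380:400,2]) if n=="top" else np.nanmedian(P[200:220,200:230,2]))
    X,Y,Z=P[...,0],P[...,1],P[...,2]
    if n=="top":
        for c in [(274,146),(302,152),(244,166),(242,141)]: 
            print(c,np.round(P[c[1],c[0]],1))
    # cells: points z 55..72
    bl=bot.mark_of(n,"cell_a_mid")
    m=((Z>57)&(Z<72)&(X>400)).astype(np.uint8)
    k,l,s,ce=cv2.connectedComponentsWithStats(m)
    for i in range(1,k):
        if s[i,4]>15: q=P[l==i]; print("z57-72",s[i,:5],np.round(ce[i]),np.round(q.mean(0),1),np.round((q.min(0)+q.max(0))/2,1),np.round(np.ptp(q,axis=0),1))
    for lo,hi in [(14,30),(148,175),(80,135)]:
        m=((Z>lo)&(Z<hi)&(X>250)&(X<600)&(Y>0)&(Y<300)).astype(np.uint8)
        k,l,s,ce=cv2.connectedComponentsWithStats(m)
        for i in range(1,k):
            if s[i,4]>25:
                q=P[l==i]; r=cv2.minAreaRect(q[:,:2].astype(np.float32)); print((lo,hi),s[i,4],np.round(ce[i]),"rect",np.round(r[0],1),np.round(r[1],1),round(r[2],1),"z",np.round(np.percentile(q[:,2],[5,50,95]),1))
E
```

```text
top table z -0.6752490876610864
(274, 146) [644.  147.6  67.9]
(302, 152) [630.   61.2  58.5]
(244, 166) [580.8 238.2  58.2]
(242, 141) [658.8 247.5  57.4]
z57-72 [237 135  11  11  72] [242. 140.] [661.9 247.6  60.3] [661.3 247.4  62. ] [31.4 31.4  9.9]
z57-72 [322 136  14  15 162] [328. 143.] [660.7 -19.6  63.5] [660.3 -19.8  64.3] [44.2 40.8 14. ]
z57-72 [269 138  11  11  90] [274. 143.] [654.7 147.5  62.1] [654.6 148.3  63.5] [33.  31.2 13. ]
z57-72 [297 146  11  11  91] [302. 150.] [633.9  61.8  62.1] [633.3  61.3  63.1] [31.1 31.  11.8]
z57-72 [238 160  11  10  78] [243. 164.] [585.2 241.4  59.9] [584.9 241.2  61.2] [29.2 31.3  8.3]
z57-72 [  92  162   66   51 2536] [124. 187.] [504.7 596.6  63.3] [505.2 596.5  64.5] [158.3 198.4  14.9]
z57-72 [271 194   5  10  18] [273. 198.] [485.  146.8  59.2] [483.1 145.8  60. ] [27.6 13.   5.5]
z57-72 [288 212  27  11  34] [301. 219.] [422.8  58.4  63.7] [429.1  58.8  64.4] [31.5 78.8 14.7]
(14, 30) 48 [297. 165.] rect [596.8  77.3] [ 4.4 97.7] 0.2 z [15.7 25.2 29.3]
(14, 30) 716 [287. 207.] rect [468.2  97.7] [182.4 104.1] 73.2 z [15.5 20.
[... 1525 characters left out ...]
7.7] [183.6 108.6] 72.8 z [15.2 21.3 28.1]
(14, 30) 53 [391. 245.] rect [590.2 236.6] [34.  18.6] 45.6 z [15.  21.1 29.1]
(14, 30) 131 [361. 257.] rect [595.4 138.6] [88.4  8. ] 89.3 z [14.6 22.7 29.5]
(14, 30) 101 [323. 270.] rect [595.5  33.8] [ 7.  67.2] 0.2 z [15.3 22.5 29.3]
(148, 175) 412 [345. 190.] rect [481.8 146.5] [84.7 56.6] 72.1 z [150.  159.7 172.1]
(80, 135) 366 [348. 154.] rect [273.3 272. ] [55.5 45.5] 88.7 z [ 83.1 107.4 130.6]
(80, 135) 26 [343. 193.] rect [461.2 154.7] [27.8 10.8] 70.4 z [125.2 130.4 134.7]
(80, 135) 367 [343. 210.] rect [490.6 129.6] [70.  37.7] 30.2 z [ 83.3 108.  131.8]
(80, 135) 510 [310. 216.] rect [463.8  57.4] [78.5 70. ] 55.7 z [ 81.6  96.1 106.9]
```

```bash
python3 - <<'E'
from h import *
# net marks -> world for the small light & cells
for n,u,v,z,w in [("scene",346.8,189.4,160,"mouth"),("top",268.7,197.8,160,"mouth"),("scene",356.3,188.9,166,"hinge"),("top",258.4,191.6,166,"hinge"),("scene",339,188.7,160.5,"nose"),("top",277.1,195.2,160.5,"nose"),("scene",340.8,231.3,0,"light"),("top",275.2,198,0,"light"),("scene",340.1,270.8,33.75,"cell"),("top",301.9,151.7,33.75,"cell")]:
    print(w,n,np.round(ray(n,u,v,z),1))
E
```

```text
mouth scene [484.6 152.  160. ]
mouth top [475.1 151.5 160. ]
hinge scene [499.8 170.9 166. ]
hinge top [491.2 180.6 166. ]
nose scene [474.1 134.9 160.5]
nose top [483.1 128.  160.5]
light scene [465.8 152.3   0. ]
light top [490.3 142.5   0. ]
cell scene [625.8  63.6  33.8]
cell top [636.   61.6  33.8]
```

```bash
python3 - <<'E'
from h import *
yaw=np.deg2rad(-17); c,s=np.cos(yaw),np.sin(yaw); B=np.array([[c,-s],[s,c]]) # cols = light x,y
for n in ["top","scene"]:
    P=cloud(n,np.load(n+"0.npy")).reshape(-1,3); P=P[~np.isnan(P[:,0])]
    q=(P[:,:2]-[483,143])@B; z=P[:,2]
    near=(abs(q[:,0])<45)&(abs(q[:,1])<45)
    r=near&(z>154)&(z<164); print(n,"rim x",np.round(np.percentile(q[r,0],[1,5,50,95,99]),1),"y",np.round(np.percentile(q[r,1],[1,5,50,95,99]),1),r.sum())
    for lo,hi in [(30,60),(60,90),(90,120),(120,150)]:
        w=near&(z>lo)&(z<hi)
        print(lo,w.sum(),"x pct",np.round(np.percentile(q[w,0],[5,25,50,75,95]),1),"y",np.round(np.percentile(q[w,1],[5,25,50,75,95]),1))
    w=(abs(q[:,0])<70)&(q[:,1]>-170)&(q[:,1]<45)&(z>10)&(z<26)
    rr=cv2.minAreaRect(P[w][:,:2].astype(np.float32)); print("foot",rr)
    w=near&(z>0)&(z<151)  # inside well
    big=(abs(q[:,0])<16)&(abs(q[:,1])<16)
    print("well pts",np.round(np.c_[q,z][big&(z<140)][:8],1).tolist())
    l=(abs(q[:,0])<35)&(q[:,1]>20)&(q[:,1]<110)&(z>150); 
    print("lid: z max",np.round(np.percentile(z[l],[50,95,99]),1),"y",np.round(np.percentile(q[l,1],[5,50,95,99]),1),"x",np.round(np.percentile(q[l,0],[2,50,98]),1))
im=cv2.imread("pics/top0.png"); 
def dr(o,yaw):
    c,s=np.cos(yaw),np.sin(yaw); B=np.array([[c,-s],[s,c]])
    im=cv2.imread("pics/top0.png"); S=8; u0,v0=240,175
    im=cv2.resize(im[175:235,240:335],None,fx=S,fy=S,interpolation=cv2.INTER_CUBIC)
    def pl(pts,z,col):
        a=[]
        for p in pts:
            w=np.r_[np.array(o)+B@p,z]; uv=proj("top",w); a.append(((uv-[u0,v0]+.5)*S))
        cv2.polylines(im,[np.int32(a)],True,col,1)
    sq=lambda h:[np.array(p)*h for p in [(-1,-1),(1,-1),(1,1),(-1,1)]]
    pl(sq(25),160,(0,255,0)); pl(sq(17.9),152,(0,0,255)); pl(sq(22),160,(255,0,0))
    t=np.linspace(0,6.28,40); pl([np.array([0,-86])+45*np.array([np.cos(a),np.sin(a)]) for a in t],60,(255,255,0))
    cv2.imwrite("pics/fit.png",im)
dr([484,142],yaw)
E
```

```text
top rim x [-26.1 -25.3  -1.5  22.1  23.2] y [-39.5 -35.4  -2.   36.4  38.4] 171
30 92 x pct [-26.1  -9.7  -3.    7.9  19. ] y [-36.6  -3.8   4.1  10.4  18. ]
60 42 x pct [-26.1 -19.8  -1.5  12.   20.9] y [-43.9 -23.5   2.5  17.6  18.4]
90 32 x pct [-26.1 -17.5   0.8  16.8  20.4] y [-24.9 -10.4  11.5  18.1  18.5]
120 43 x pct [-26.1 -20.8  -5.2  16.1  18.6] y [-24.8 -14.5   8.8  18.   18.7]
foot ((467.83441162109375, 97.70381164550781), (184.28585815429688, 104.00581359863281), 73.6384506225586)
well pts [[14.1, 13.2, 24.3], [12.3, 7.2, 58.2], [13.5, 4.5, 55.5], [7.5, 12.0, 57.3], [8.4, 9.1, 58.2], [9.3, 6.0, 59.8], [11.0, 3.9, 51.1], [11.2, 0.2, 60.4]]
lid: z max [182.  205.5 206.7] y [22.6 46.3 65.  67.6] x [-25.3  -1.3  21.7]
scene rim x [-29.9 -26.4   0.5  22.5  25.7] y [-38.7 -35.    1.4  35.6  39. ] 224
30 200 x pct [-14.7  17.5  20.9  22.2  24.1] y [-40.2 -22.8  -8.1   8.8  22.2]
60 190 x pct [-5.8 18.5 20.9 22.4 24.3] y [-24.1 -19.5  -3.6  11.7  23. ]
90 207 x pct [-14.6  18.9  20.6  22.1  24. ] y [-24.3 -19.   -4.6  10.7  23. ]
120 276 x pct [-24.5 -18.7  19.6  22.   24.1] y [-23.9 -12.    1.4  12.9  21.7]
foot ((470.5977478027344, 97.03446960449219), (184.7687225341797, 108.30976104736328), 72.21965026855469)
well pts [[15.7, 2.0, 85.5], [15.7, -13.1, 59.4], [15.7, 9.5, 42.4], [3.2, -1.0, 25.4], [-0.4, 2.6, 21.7], [-0.9, 5.5, 20.9], [2.8, 7.4, 24.0], [-0.4, 11.0, 20.6]]
lid: z max [181.7 205.4 208.3] y [22.4 44.8 64.6 67.7] x [-28.8  -3.7  22.8]
```

View pics/fit.png

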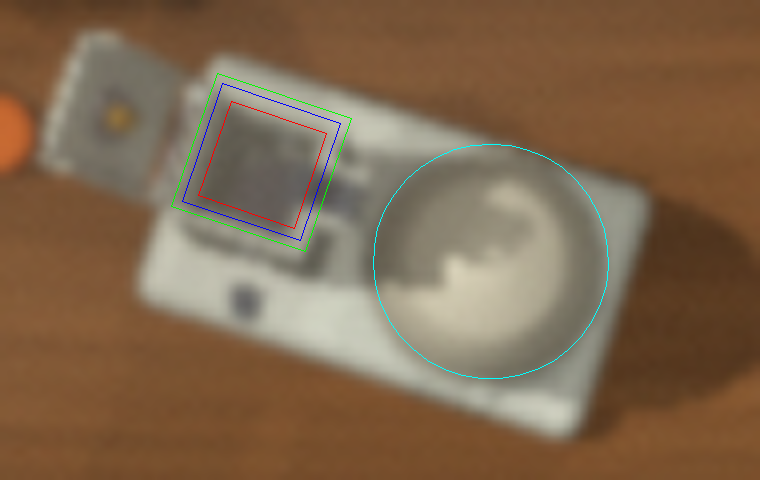

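```bash
cat > plan.py <<'E'
# usage: plan.py cx cy cz cyaw(deg of tool x)  tx ty tz tyaw ; prints row. pose tool-down assumed
import sys,numpy as np
from scipy.spatial.transform import Rotation as R
def M(y): y=np.deg2rad(y); return np.array([[np.cos(y),np.sin(y),0],[np.sin(y),-np.cos(y),0],[0,0,-1]])
def row(c,t):
    Rc=M(c[3]); d=Rc.T@(np.array(t[:3])-c[:3]); w=R.from_matrix(Rc.T@M(t[3])).as_rotvec(); return np.round(d,1).tolist()+np.round(w,3).tolist()
if __name__=="__main__":
    a=list(map(float,sys.argv[1:])); c=a[:4]
    for i in range(4,len(a),4): print(a[i:i+4],row(c,a[i:i+4]))
E
python3 plan.py 167.759 602.043 231.312 -15.58 400 380 210 -75 654.8 148.2 160 -107 654.8 148.2 100 -107
```

```text
[400.0, 380.0, 210.0, -75.0] [283.3, 151.5, 21.3, 0.0, 0.0, 1.037]
[654.8, 148.2, 160.0, -107.0] [591.0, 306.4, 71.3, 0.0, 0.0, 1.596]
[654.8, 148.2, 100.0, -107.0] [591.0, 306.4, 131.3, 0.0, 0.0, 1.596]
```

Emit:
step_arm(
  rows=[
    [591,306.4,71.3,0,0,1.596,-1],
    [591,306.4,71.3,0,0,1.596,-1],
    [591,306.4,71.3,0,0,1.596,-1],
    [591,306.4,71.3,0,0,1.596,-1],
    [591,306.4,71.3,0,0,1.596,-1],
    [591,306.4,71.3,0,0,1.596,-1],
    [591,306.4,71.3,0,0,1.596,-1],
    [591,306.4,71.3,0,0,1.596,-1],
    [591,306.4,71.3,0,0,1.596,-1],
    [591,306.4,71.3,0,0,1.596,-1],
    [591,306.4,71.3,0,0,1.596,-1],
    [591,306.4,71.3,0,0,1.596,-1],
  ],
  squeeze=50,
)

```text
time_s: 2.5
tcp_pos: [656.2, 145.4, 158.5]
tcp_rot: [1.861, -2.529, -0.0]
force: [-0.9, -0.2, -0.0]
gripper_width: 85.3
```

```bash
cat > look.py <<'E'
import sys
from h import *
tag=sys.argv[1]; o=bot.get_obs(); print(o["time_s"],o["tcp_pos"].round(1),o["tcp_rot"].round(3),o["force"].round(2),round(o["gripper_width"],1),o["joints"].round(2))
out=[]
for n,(u,v,w,h) in [("top",tuple(map(int,sys.argv[2].split(",")))),("scene",tuple(map(int,sys.argv[3].split(","))))]:
    im,d=bot.camera(n); np.save(f"{tag}_{n}.npy",d); cv2.imwrite(f"pics/{tag}_{n}_raw.png",im)
    out.append(cv2.resize(im[v:v+h,u:u+w],(400,int(400*h/w)),interpolation=cv2.INTER_CUBIC))
H=max(i.shape[0] for i in out); out=[cv2.copyMakeBorder(i,0,H-i.shape[0],0,0,cv2.BORDER_CONSTANT) for i in out]
cv2.imwrite(f"pics/{tag}.png",np.hstack(out))
E
python3 look.py a1 225,110,120,110 310,180,120,130
```

```text
2.5 [656.2 145.4 158.5] [ 1.861 -2.529 -0.   ] [-0.88 -0.22 -0.02] 85.3 [ 0.46  0.52  0.04  0.   -1.09 -0.76]
```

View pics/a1.png

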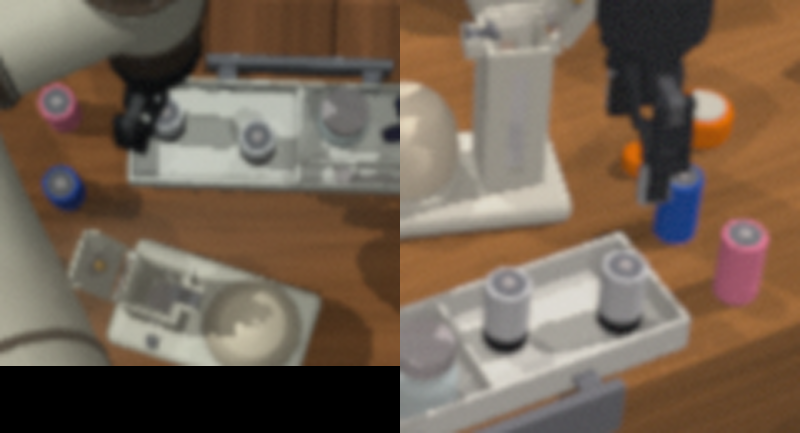

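```bash
python3 - <<'E'
from h import *
for n in ["top","scene"]: print(n,[proj(n,p).round(1).tolist() for p in [(656.2,145.4,158.5),(656.2,145.4,171),(656.2-.956*43,145.4+.292*43,171),(656.2+.956*43,145.4-.292*43,171),(654.8,148.2,63)]])
E
python3 plan.py 654.8 148.2 160 -107 654.8 148.2 70 -107 654.8 148.2 36 -107;
```

```text
top [[273.1, 135.0], [272.8, 134.0], [267.9, 148.1], [277.7, 119.9], [274.0, 142.9]]
scene [[379.6, 231.3], [380.1, 227.2], [375.6, 215.3], [384.9, 239.9], [376.7, 259.6]]
[654.8, 148.2, 70.0, -107.0] [0.0, 0.0, 90.0, 0.0, 0.0, 0.0]
[654.8, 148.2, 36.0, -107.0] [0.0, 0.0, 124.0, 0.0, 0.0, 0.0]
```

View pics/a1_scene_raw.png

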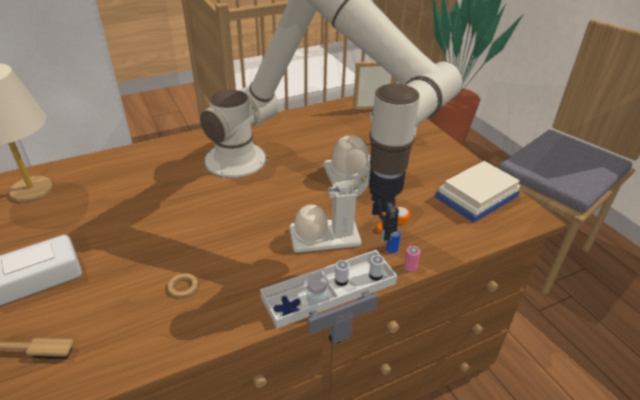

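Emit:
step_arm(
  rows=[
    [0,0,50,0,0,0,-1],
    [0,0,90,0,0,0,-1],
    [0,0,110,0,0,0,-1],
    [0,0,122,0,0,0,-1],
    [0,0,122,0,0,0,-1],
    [0,0,122,0,0,0,-1],
  ],
)

```text
time_s: 3.35
tcp_pos: [655.5, 149.0, 39.5]
tcp_rot: [-1.868, 2.523, -0.001]
force: [-0.4, -0.2, -0.2]
gripper_width: 85.3
```

```bash
python3 look.py a2 225,110,120,110 330,200,100,100
```

```text
3.35 [655.5 149.   39.5] [-1.868e+00  2.523e+00 -1.000e-03] [-0.38 -0.24 -0.17] 85.3 [ 0.46  0.64 -0.09  0.   -0.85 -0.76]
```

View pics/a2.png

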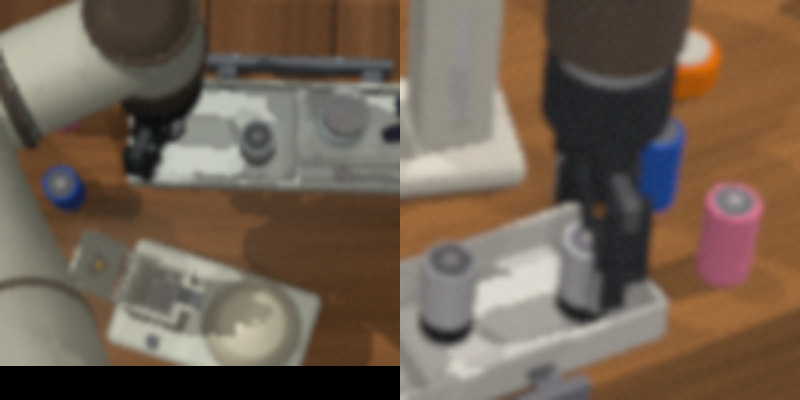

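Emit:
step_arm(
  rows=[
    [0,0,0,0,0,0,0.2],
    [0,0,0,0,0,0,1],
    [0,0,0,0,0,0,1],
    [0,0,0,0,0,0,1],
    [0,0,0,0,0,0,1],
    [0,0,0,0,0,0,1],
  ],
  squeeze=50,
)

```text
time_s: 4.2
tcp_pos: [654.9, 148.2, 38.3]
tcp_rot: [-1.868, 2.525, -0.0]
force: [-0.6, 0.1, 2.8]
gripper_width: 32.4
```

```bash
python3 plan.py 654.8 148.2 38 -107  654.8 148.2 250 -107 560 146 250 -107 481.3 143.5 250 -107
```

```text
[654.8, 148.2, 250.0, -107.0] [0.0, 0.0, -212.0, 0.0, 0.0, 0.0]
[560.0, 146.0, 250.0, -107.0] [29.8, 90.0, -212.0, 0.0, 0.0, 0.0]
[481.3, 143.5, 250.0, -107.0] [55.2, 164.5, -212.0, 0.0, 0.0, 0.0]
```

Emit:
step_arm(
  rows=[
    [0,0,-20,0,0,0,1],
    [0,0,-80,0,0,0,1],
    [0,0,-140,0,0,0,1],
    [0,0,-200,0,0,0,1],
    [0,0,-212,0,0,0,1],
    [0,0,-212,0,0,0,1],
  ],
)

```text
time_s: 4.95
tcp_pos: [654.5, 148.4, 249.7]
tcp_rot: [-1.868, 2.526, 0.002]
force: [-0.1, -0.1, -2.5]
gripper_width: 32.3
```

Emit:
step_arm(
  rows=[
    [18,50,0,0,0,0,1],
    [37,110,0,0,0,0,1],
    [50,150,0,0,0,0,1],
    [55.2,164.5,0,0,0,0,1],
    [55.2,164.5,0,0,0,0,1],
    [55.2,164.5,0,0,0,0,1],
  ],
)

```text
time_s: 5.7
tcp_pos: [482.2, 143.8, 249.2]
tcp_rot: [1.867, -2.525, 0.0]
force: [0.5, 0.1, -0.6]
gripper_width: 32.5
```

```bash
python3 look.py a3 215,140,120,110 305,120,100,120
```

```text
5.7 [482.2 143.8 249.2] [ 1.867 -2.525  0.   ] [ 0.46  0.1  -0.58] 32.5 [ 0.61  0.16 -0.25  0.   -1.15 -0.91]
```

View pics/a3.png

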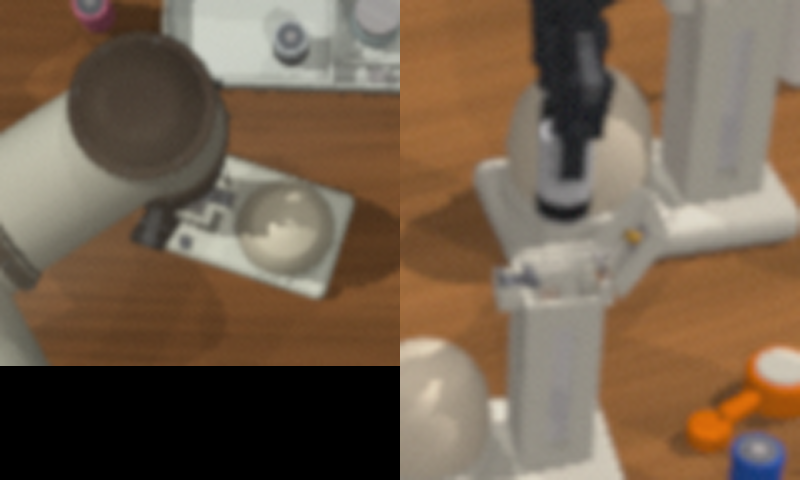

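```bash
cat > ov.py <<'E'
from h import *
import sys
yaw=np.deg2rad(-17); c,s=np.cos(yaw),np.sin(yaw); B=np.array([[c,-s],[s,c]])
def ov(tag,n,o,cell,zb,box,out,S=8):
    im=cv2.imread(f"pics/{tag}_{n}_raw.png"); u,v,w,h=box
    im=cv2.resize(im[v:v+h,u:u+w],None,fx=S,fy=S,interpolation=cv2.INTER_CUBIC)
    def pl(pts,z,col):
        a=[(proj(n,np.r_[p,z])-[u,v]+.5)*S for p in pts]; cv2.polylines(im,[np.int32(a)],True,col,1)
    sq=lambda h,o:[np.array(o)+B@(np.array(p)*h) for p in [(-1,-1),(1,-1),(1,1),(-1,1)]]
    pl(sq(25,o),160,(0,255,0)); pl(sq(22,o),160,(255,0,0)); pl(sq(25,o),60,(0,255,0))
    t=np.linspace(0,6.28,40)
    for z in (zb,zb+60): pl([np.array(cell)+17*np.array([np.cos(a),np.sin(a)]) for a in t],z,(0,0,255))
    cv2.imwrite(f"pics/{out}.png",im)
E
python3 - <<'E'
from ov import *
ov("a3","scene",[481.3,143.5],[482.2,143.8],249.2-35.3,(310,125,75,75),"o1")
P=cloud("scene",np.load("a3_scene.npy")).reshape(-1,3); P=P[~np.isnan(P[:,0])]
q=(P[:,:2]-[482.2,143.8])@B; z=P[:,2]
w=(abs(q[:,0])<25)&(abs(q[:,1])<25)&(z>211)&(z<235)
from scipy.optimize import least_squares
Q=P[w]; print(w.sum())
for r in (17,):
    f=least_squares(lambda x:np.hypot(Q[:,0]-x[0],Q[:,1]-x[1])-r,[482,144],loss="soft_l1"); print(f.x,f.cost, (f.x-[482.2,143.8])@B)
print(np.percentile(Q[:,2],[1,5,50,99]))
E
```

```text
91
[480.46414908 145.47236392] 81.07540019226782 [-2.14895438  1.09177587]
[214.23606504 215.37365788 224.66434665 234.39227016]
```

View pics/o1.png

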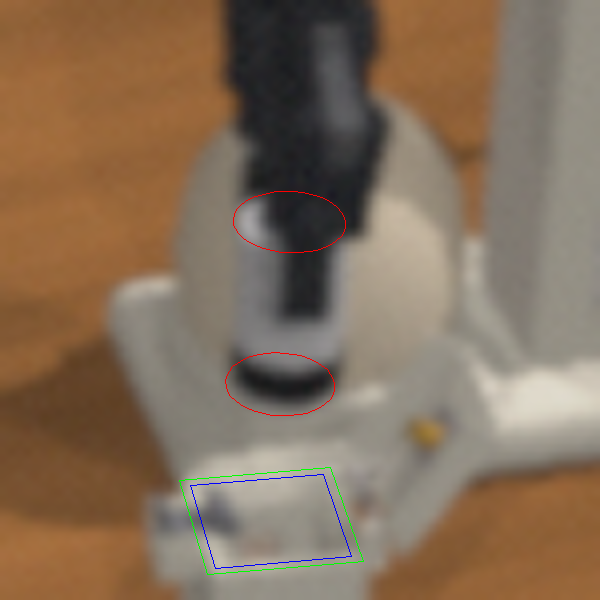

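```bash
python3 - <<'E'
from ov import *
def face(tag):
    P=cloud("scene",np.load(tag)).reshape(-1,3); P=P[~np.isnan(P[:,0])]
    q=(P[:,:2]-[481,143.5])@B; z=P[:,2]
    w=(abs(q[:,1])<20)&(q[:,0]>10)&(q[:,0]<35)&(z>35)&(z<145); Q=q[w]
    p=np.polyfit(Q[:,1],Q[:,0],1); r=Q[:,0]-np.polyval(p,Q[:,1]); k=abs(r)<3; p=np.polyfit(Q[k,1],Q[k,0],1)
    print(tag,"face x=",p,np.median(Q[:,0]),r.std(),k.sum())
    w=(q[:,0]>15)&(q[:,0]<35)&(z>40)&(z<140)&(abs(q[:,1])<40)
    h,e=np.histogram(q[w,1],bins=np.arange(-34,36,2)); print(dict(zip(e[:-1].tolist(),h.tolist())))
    # rim top
    for lo,hi in [(157,162)]:
        w=(z>lo)&(z<hi)&(abs(q[:,0])<40)&(abs(q[:,1])<24)
        h,e=np.histogram(q[w,0],bins=np.arange(-34,36,2)); print("rimx",dict(zip(e[:-1].tolist(),h.tolist())))
face("scene0.npy"); face("a3_scene.npy"); face("a1_scene.npy")
P=cloud("top",np.load("top0.npy")).reshape(-1,3); P=P[~np.isnan(P[:,0])]
q=(P[:,:2]-[481,143.5])@B; z=P[:,2]
w=(z>157)&(z<166)&(abs(q[:,0])<40)&(abs(q[:,1])<24)
h,e=np.histogram(q[w,0],bins=np.arange(-34,36,2)); print("top rimx",dict(zip(e[:-1].tolist(),h.tolist())))
w=(z>157)&(z<166)&(abs(q[:,0])<24)&(abs(q[:,1])<50)
h,e=np.histogram(q[w,1],bins=np.arange(-50,50,2)); print("top rimy",dict(zip(e[:-1].tolist(),h.tolist())))
d=np.load("top0.npy"); T=cloud("top",d)
sub=T[190:205,262:282]; np.set_printoptions(linewidth=200)
print(sub[...,2].round(0).astype(int))
E
```

```text
scene0.npy face x= [-1.08193644e-02  2.33966474e+01] 23.512571339656454 1.9916695833456337 406
{-34: 0, -32: 0, -30: 0, -28: 0, -26: 8, -24: 33, -22: 18, -20: 24, -18: 23, -16: 22, -14: 21, -12: 26, -10: 20, -8: 21, -6: 15, -4: 20, -2: 25, 0: 21, 2: 22, 4: 22, 6: 19, 8: 25, 10: 21, 12: 23, 14: 22, 16: 20, 18: 18, 20: 26, 22: 20, 24: 22, 26: 4, 28: 0, 30: 0, 32: 0}
rimx {-34: 0, -32: 0, -30: 2, -28: 2, -26: 6, -24: 7, -22: 11, -20: 4, -18: 1, -16: 1, -14: 2, -12: 1, -10: 2, -8: 0, -6: 1, -4: 2, -2: 2, 0: 0, 2: 1, 4: 3, 6: 2, 8: 1, 10: 3, 12: 0, 14: 2, 16: 1, 18: 4, 20: 5, 22: 15, 24: 4, 26: 2, 28: 0, 30: 0, 32: 0}
a3_scene.npy face x= [-7.75140208e-03  2.31346788e+01] 23.096663554195324 1.9625287360200727 409
{-34: 0, -32: 0, -30: 0, -28: 0, -26: 3, -24: 34, -22: 23, -20: 23, -18: 24, -16: 18, -14: 20, -12: 23, -10: 26, -8: 19, -6: 17, -4: 22, -2: 22, 0: 19, 2: 24, 4: 21, 6: 18, 8: 26, 10: 20, 12: 19, 14: 24, 16: 22, 18: 23, 20: 23, 22: 21, 24: 21, 26: 4, 28: 0, 30: 0, 32: 0}
rimx {-34: 0, -32: 0, -30: 0, -28: 4, -26: 6, -24: 8, -22: 3, -20: 3, -18: 4, -16: 1, -14: 1, -12: 0, -10: 0, 
[... 7160 characters left out ...]
                155                  150                   58                   54                  155                  159                  160                  136
                    97                  148]
 [                  17                   25                   71                   85                  101                  123                  136                  155                  158
                   156                  160                  158                  154                  153                  154                  162                  160 -9223372036854775808
                    79                   40]]<stdin>:23: RuntimeWarning: invalid value encountered in cast
```

```bash
cat > cellfit.py <<'E'
from ov import *
from scipy.optimize import least_squares
def cellfit(tag,cx,cy,zlo,zhi,col=(479.4,144.3)):
    P=cloud("scene",np.load(f"{tag}_scene.npy")).reshape(-1,3); P=P[~np.isnan(P[:,0])]
    q=(P[:,:2]-[cx,cy])@B; z=P[:,2]
    w=(abs(q[:,0])<26)&(abs(q[:,1])<26)&(z>zlo)&(z<zhi); Q=P[w]
    for _ in range(3):
        f=least_squares(lambda x:np.hypot(Q[:,0]-x[0],Q[:,1]-x[1])-17,[cx,cy],loss="soft_l1"); r=np.hypot(*(Q[:,:2]-f.x).T)-17; Q=Q[abs(r)<5]
    print(len(Q),f.x.round(1),"rel col, light axes",((f.x-col)@B).round(1),"rms",r.std().round(2))
if __name__=="__main__":
    for lo,hi in [(213,228),(216,226),(213,235)]: cellfit("a3",482.2,143.8,lo,hi)
E
python3 cellfit.py; python3 plan.py 0 0 250 -107 .956 -.292 250 -107 .292 .956 250 -107
```

```text
60 [480.8 145.5] rel col, light axes [1.  1.6] rms 1.7
46 [481.  145.3] rel col, light axes [1.3 1.4] rms 1.63
89 [480.5 145.4] rel col, light axes [0.8 1.4] rms 1.73
[0.956, -0.292, 250.0, -107.0] [-0.0, -1.0, 0.0, 0.0, 0.0, 0.0]
[0.292, 0.956, 250.0, -107.0] [-1.0, 0.0, 0.0, 0.0, 0.0, 0.0]
```

Emit:
step_arm(
  rows=[
    [1.4,1,20,0,0,0,1],
    [1.4,1,45,0,0,0,1],
    [1.4,1,54,0,0,0,1],
    [1.4,1,58,0,0,0,1],
    [1.4,1,60,0,0,0,1],
    [1.4,1,60,0,0,0,1],
  ],
)

```text
time_s: 6.55
tcp_pos: [480.4, 142.9, 190.3]
tcp_rot: [-1.868, 2.525, 0.0]
force: [1.3, 2.5, -2.0]
gripper_width: 32.3
```

```bash
python3 look.py a4 215,140,120,110 310,150,75,75; python3 -c "
from ov import *
ov('a4','scene',[479.4,144.3],[479.4,144.3],154,(310,145,75,75),'o2')"
```

```text
6.55 [480.4 142.9 190.3] [-1.868  2.525  0.   ] [ 1.31  2.51 -1.99] 32.3 [ 0.61  0.21 -0.35 -0.   -1.01 -0.91]
```

View pics/o2.png

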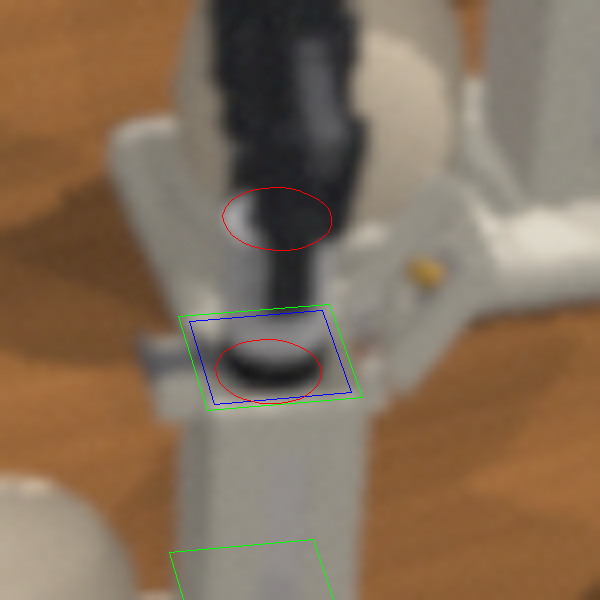

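Emit:
step_arm(
  rows=[
    [0,0,4,0,0,0,1],
    [0,0,8,0,0,0,1],
    [0,0,12,0,0,0,1],
    [0,0,15,0,0,0,1],
    [0,0,15,0,0,0,1],
  ],
)

```text
time_s: 7.28
tcp_pos: [480.3, 142.8, 174.8]
tcp_rot: [-1.868, 2.525, -0.0]
force: [2.6, 3.4, -3.0]
gripper_width: 32.3
```

Emit:
step_arm(
  rows=[
    [0,0,3,0,0,0,1],
    [0,0,6,0,0,0,1],
    [0,0,6,0,0,0,1],
    [0,0,6,0,0,0,0.3],
    [0,0,6,0,0,0,-0.1],
    [0,0,6,0,0,0,-0.1],
    [0,0,6,0,0,0,-0.1],
  ],
)

```text
time_s: 8.15
tcp_pos: [479.3, 141.8, 168.7]
tcp_rot: [1.867, -2.524, 0.0]
force: [-0.7, 0.2, 0.2]
gripper_width: 47.1
```

```bash
python3 look.py a5 215,140,120,110 310,130,75,75
```

```text
8.15 [479.3 141.8 168.7] [ 1.867 -2.524  0.   ] [-0.75  0.24  0.22] 47.1 [ 0.61  0.23 -0.38  0.   -0.96 -0.91]
```

View pics/a5.png

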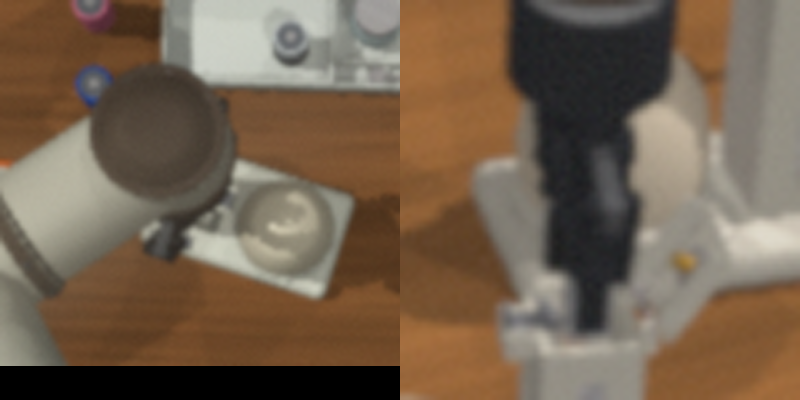

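```bash
python3 plan.py 479.9 142.5 169 -107  479.9 142.5 250 -107 634.6 63.4 250 -107 634.6 63.4 100 -107 634.6 63.4 38 -107
```

```text
[479.9, 142.5, 250.0, -107.0] [0.0, 0.0, -81.0, 0.0, 0.0, 0.0]
[634.6, 63.4, 250.0, -107.0] [30.4, -171.1, -81.0, 0.0, 0.0, 0.0]
[634.6, 63.4, 100.0, -107.0] [30.4, -171.1, 69.0, 0.0, 0.0, 0.0]
[634.6, 63.4, 38.0, -107.0] [30.4, -171.1, 131.0, 0.0, 0.0, 0.0]
```

Emit:
step_arm(
  rows=[
    [0,0,-20,0,0,0,-0.1],
    [0,0,-60,0,0,0,-0.4],
    [0,0,-81,0,0,0,-1],
    [0,0,-81,0,0,0,-1],
  ],
)

```text
time_s: 8.75
tcp_pos: [480.6, 142.9, 251.6]
tcp_rot: [-1.866, 2.523, -0.001]
force: [0.1, -0.2, -0.8]
gripper_width: 85.1
```

Emit:
step_arm(
  rows=[
    [10,-60,0,0,0,0,-1],
    [20,-115,0,0,0,0,-1],
    [30.4,-171.1,0,0,0,0,-1],
    [30.4,-171.1,50,0,0,0,-1],
    [30.4,-171.1,110,0,0,0,-1],
    [30.4,-171.1,150,0,0,0,-1],
    [30.4,-171.1,150,0,0,0,-1],
  ],
)

```text
time_s: 9.62
tcp_pos: [631.3, 62.3, 94.8]
tcp_rot: [1.861, -2.518, -0.006]
force: [-0.3, -0.5, 1.1]
gripper_width: 85.5
```

```bash
python3 look.py b1 215,120,120,110 310,150,75,75
```

```text
9.625 [631.3  62.3  94.8] [ 1.861 -2.518 -0.006] [-0.32 -0.55  1.08] 85.5 [ 0.35  0.52 -0.13 -0.   -0.93 -0.65]
```

View pics/b1.png

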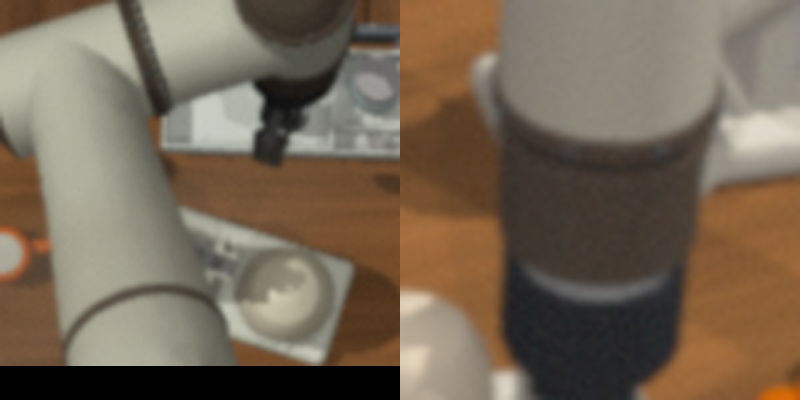

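View pics/b1_scene_raw.png

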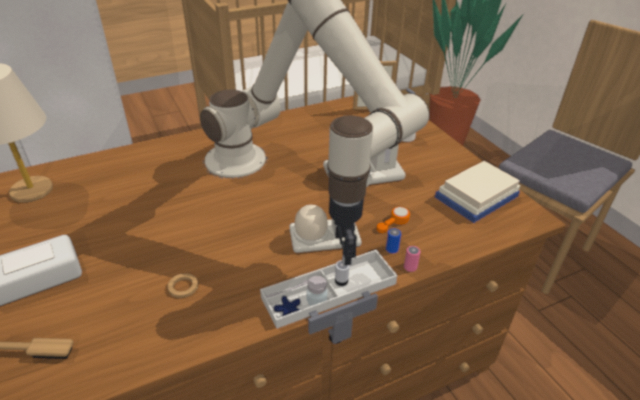

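Emit:
step_arm(
  rows=[
    [0,0,0,0,0,0,-1],
    [0,0,20,0,0,0,-1],
    [0,0,40,0,0,0,-1],
    [0,0,62,0,0,0,-1],
    [0,0,62,0,0,0,-1],
    [0,0,62,0,0,0,0.2],
    [0,0,62,0,0,0,1],
    [0,0,62,0,0,0,1],
    [0,0,62,0,0,0,1],
    [0,0,62,0,0,0,1],
    [0,0,62,0,0,0,1],
  ],
  squeeze=50,
)

```text
time_s: 11.1
tcp_pos: [635.2, 63.6, 39.2]
tcp_rot: [-1.868, 2.524, -0.001]
force: [-1.8, 0.8, 5.4]
gripper_width: 32.1
```

Emit:
step_arm(
  rows=[
    [0,0,-20,0,0,0,1],
    [0,0,-80,0,0,0,1],
    [0,0,-140,0,0,0,1],
    [0,0,-200,0,0,0,1],
    [0,0,-222,0,0,0,1],
    [0,0,-222,0,0,0,1],
  ],
)

```text
time_s: 11.85
tcp_pos: [635.2, 63.6, 261.6]
tcp_rot: [-1.866, 2.523, -0.001]
force: [-0.2, 0.6, -1.8]
gripper_width: 32.4
```

```bash
python3 look.py b2 215,120,120,110 310,130,75,75; python3 plan.py 634.6 63.4 260 -107 479.9 142.5 250 -107
```

```text
11.85 [635.2  63.6 261.6] [-1.866e+00  2.523e+00 -1.000e-03] [-0.2   0.57 -1.81] 32.4 [ 0.35  0.39  0.09 -0.   -1.27 -0.65]
[479.9, 142.5, 250.0, -107.0] [-30.4, 171.1, 10.0, 0.0, 0.0, 0.0]
```

View pics/b2.png

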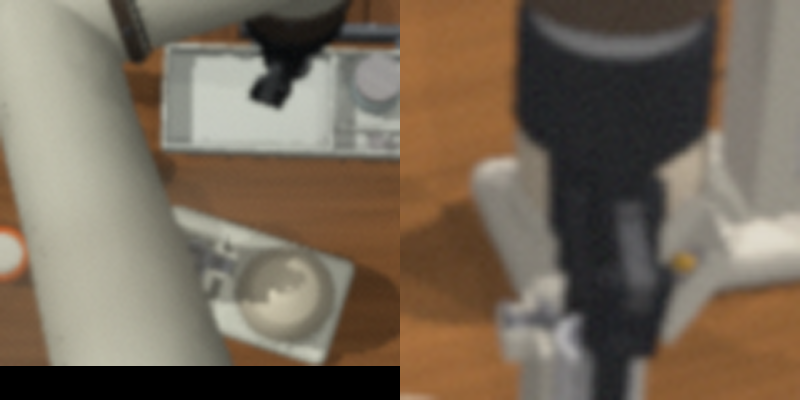

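Emit:
step_arm(
  rows=[
    [-10,55,3,0,0,0,1],
    [-20,110,6,0,0,0,1],
    [-28,155,10,0,0,0,1],
    [-30.4,171.1,10,0,0,0,1],
    [-30.4,171.1,10,0,0,0,1],
    [-30.4,171.1,10,0,0,0,1],
  ],
)

```text
time_s: 12.7
tcp_pos: [480.6, 142.3, 249.4]
tcp_rot: [1.867, -2.525, 0.0]
force: [-1.4, 0.3, -1.2]
gripper_width: 32.4
```

```bash
python3 look.py b3 215,120,120,110 310,130,75,75; python3 -c "
from ov import *
ov('b3','scene',[479.4,144.3],[479.4,144.3],213,(310,125,75,75),'o3')
from cellfit import cellfit
for lo,hi in [(215,228),(218,226)]: cellfit('b3',481,144,lo,hi)
"
```

```text
12.7 [480.6 142.3 249.4] [ 1.867 -2.525  0.   ] [-1.37  0.26 -1.17] 32.4 [ 0.61  0.16 -0.26  0.   -1.15 -0.91]
58 [478.2 142.1] rel col, light axes [-0.5 -2.5] rms 1.87
40 [478.3 141.7] rel col, light axes [-0.3 -2.8] rms 2.13
```

View pics/o3.png

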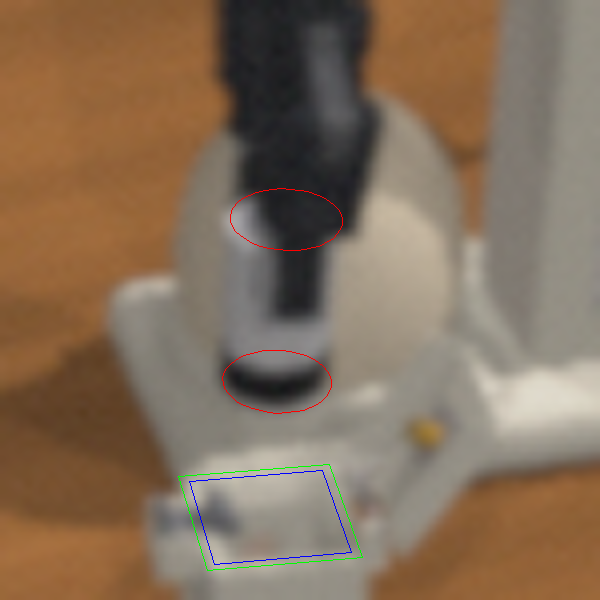

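Emit:
step_arm(
  rows=[
    [-1.3,-0.4,20,0,0,0,1],
    [-1.3,-0.4,45,0,0,0,1],
    [-1.3,-0.4,54,0,0,0,1],
    [-1.3,-0.4,58,0,0,0,1],
    [-1.3,-0.4,60,0,0,0,1],
    [-1.3,-0.4,60,0,0,0,1],
  ],
)

```text
time_s: 13.55
tcp_pos: [481.1, 143.9, 190.3]
tcp_rot: [-1.868, 2.525, 0.0]
force: [1.0, 1.1, -0.7]
gripper_width: 32.2
```

```bash
python3 look.py b4 215,140,120,110 310,150,75,75; python3 -c "
from ov import *
ov('b4','scene',[479.4,144.3],[479.4,144.3],154,(310,145,75,75),'o4')"
```

```text
13.55 [481.1 143.9 190.3] [-1.868  2.525  0.   ] [ 0.95  1.13 -0.69] 32.2 [ 0.61  0.21 -0.35 -0.   -1.01 -0.91]
```

View pics/o4.png

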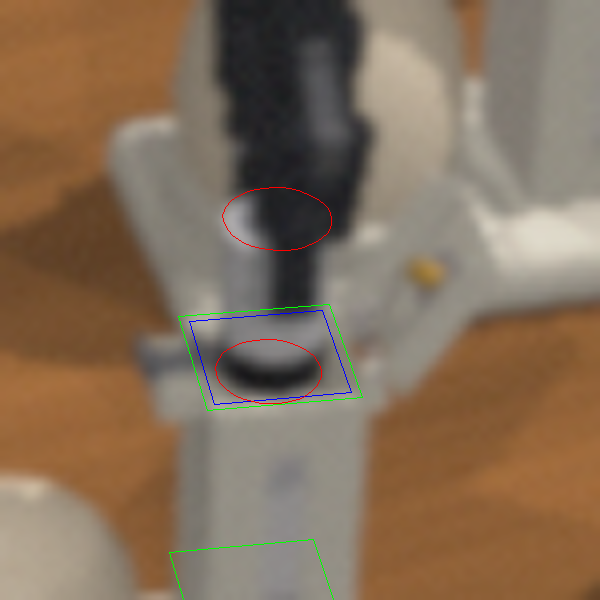

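Emit:
step_arm(
  rows=[
    [0,0,4,0,0,0,1],
    [0,0,8,0,0,0,1],
    [0,0,12,0,0,0,1],
    [0,0,16,0,0,0,1],
    [0,0,21,0,0,0,1],
    [0,0,21,0,0,0,1],
  ],
)

```text
time_s: 14.4
tcp_pos: [481.2, 144.4, 168.5]
tcp_rot: [-1.868, 2.524, 0.001]
force: [1.2, 5.5, -2.7]
gripper_width: 32.3
```

Emit:
step_arm(
  rows=[
    [0,0,0,0,0,0,0.3],
    [0,0,0,0,0,0,-0.1],
    [0,0,0,0,0,0,-0.1],
    [0,0,0,0,0,0,-0.1],
    [0,0,-20,0,0,0,-0.3],
    [0,0,-60,0,0,0,-0.5],
    [0,0,-81,0,0,0,-0.5],
    [0,0,-81,0,0,0,-0.5],
  ],
)

```text
time_s: 15.4
tcp_pos: [481.3, 143.8, 251.6]
tcp_rot: [-1.866, 2.523, -0.001]
force: [0.4, 0.2, -1.0]
gripper_width: 63.6
```

```bash
python3 look.py b5 215,140,120,110 310,130,75,75
```

```text
15.4 [481.3 143.8 251.6] [-1.866e+00  2.523e+00 -1.000e-03] [ 0.39  0.16 -1.04] 63.6 [ 0.61  0.16 -0.26  0.   -1.15 -0.91]
```

View pics/b5.png

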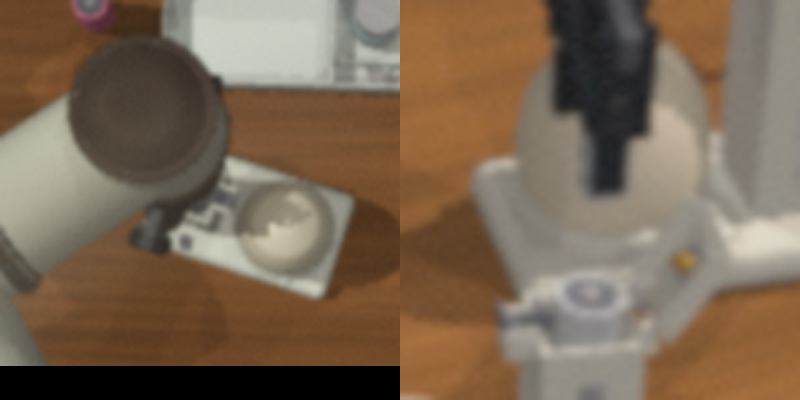

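Emit:
step_arm(
  rows=[
    [-4,0,0,0,0,0,1],
    [-4,0,20,0,0,0,1],
    [-4,0,45,0,0,0,1],
    [-4,0,58,0,0,0,1],
    [-4,0,64,0,0,0,1],
    [-4,0,64,0,0,0,1],
  ],
)

```text
time_s: 16.25
tcp_pos: [482.1, 147.6, 185.9]
tcp_rot: [1.868, -2.525, 0.0]
force: [0.6, 1.2, 0.7]
gripper_width: -0.1
```

```bash
python3 look.py p1 215,140,120,110 310,130,75,75
```

```text
16.25 [482.1 147.6 185.9] [ 1.868 -2.525  0.   ] [0.64 1.2  0.65] -0.1 [ 0.62  0.22 -0.35  0.   -1.   -0.92]
```

View pics/p1.png

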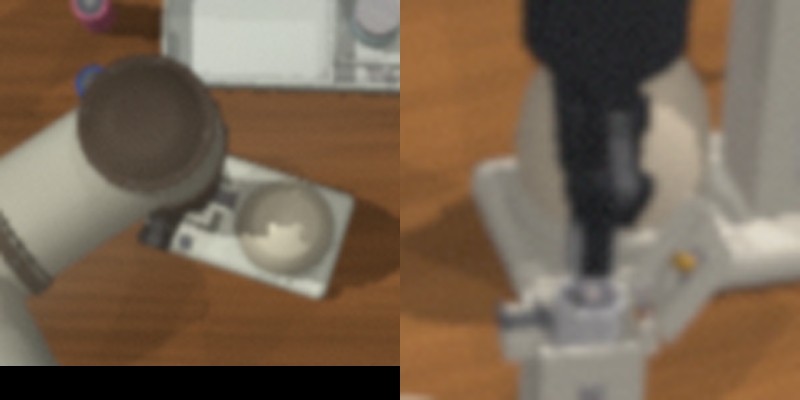

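Aligned over the cell's +y half, with its top at crop (590,292). Pressing down slowly.

Emit:
step_arm(
  rows=[
    [0,0,6,0,0,0,1],
    [0,0,10,0,0,0,1],
    [0,0,14,0,0,0,1],
    [0,0,17,0,0,0,1],
    [0,0,20,0,0,0,1],
    [0,0,23,0,0,0,1],
  ],
)

```text
time_s: 17.1
tcp_pos: [482.6, 146.7, 164.5]
tcp_rot: [-1.869, 2.524, -0.004]
force: [-0.9, -4.5, 10.3]
gripper_width: -0.3
```

Emit:
step_arm(
  rows=[
    [0,0,2,0,0,0,1],
    [0,0,3,0,0,0,1],
    [0,0,4,0,0,0,1],
    [0,0,5,0,0,0,1],
    [0,0,5,0,0,0,1],
  ],
)

```text
time_s: 17.73
tcp_pos: [482.8, 146.4, 160.2]
tcp_rot: [-1.869, 2.524, -0.004]
force: [-0.9, -4.9, 12.6]
gripper_width: -0.1
```

Emit:
step_arm(
  rows=[
    [0,0,1,0,0,0,1],
    [0,0,2,0,0,0,1],
    [0,0,2.5,0,0,0,1],
    [0,0,2.5,0,0,0,1],
  ],
)

```text
time_s: 18.23
tcp_pos: [482.8, 146.3, 158.1]
tcp_rot: [-1.869, 2.524, -0.005]
force: [-2.6, -6.0, 13.9]
gripper_width: -0.0
```

```bash
python3 look.py p2 215,140,120,110 310,130,75,75
```

```text
18.225 [482.8 146.3 158.1] [-1.869  2.524 -0.005] [-2.63 -6.02 13.88] -0.0 [ 0.62  0.25 -0.39  0.   -0.93 -0.92]
```

View pics/p2.png

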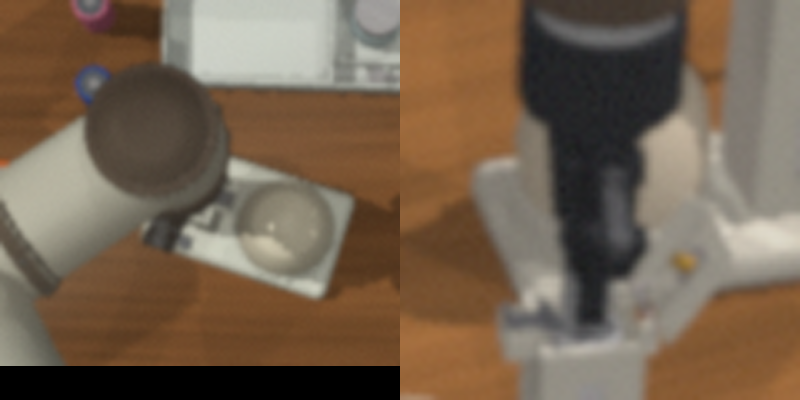

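Emit:
step_arm(
  rows=[
    [0,0,-3,0,0,0,1],
    [0,0,-8,0,0,0,1],
    [0,0,-25,0,0,0,1],
    [0,0,-60,0,0,0,1],
    [0,0,-90,0,0,0,1],
    [0,0,-90,0,0,0,1],
  ],
)

```text
time_s: 19.08
tcp_pos: [483.1, 148.4, 247.6]
tcp_rot: [-1.865, 2.521, -0.0]
force: [0.8, -0.5, -1.0]
gripper_width: -0.1
```

```bash
python3 look.py p3 215,140,120,110 310,150,60,60; python3 - <<'E'
from ov import *
P=cloud("scene",np.load("p3_scene.npy")).reshape(-1,3); P=P[~np.isnan(P[:,0])]
q=(P[:,:2]-[479.4,144.3])@B; z=P[:,2]
w=(abs(q[:,0])<14)&(q[:,1]>-8)&(q[:,1]<14)&(z>130)&(z<200); print(w.sum(),np.percentile(z[w],[5,25,50,75,95]).round(1))
w=(abs(q[:,0])<30)&(q[:,1]>35)&(q[:,1]<110)&(z>160); print("lid",np.round(np.percentile(z[w],[5,50,97]),1),np.round(np.percentile(q[w,1],[5,50,97]),1))
E
```

```text
19.075 [483.1 148.4 247.6] [-1.865  2.521 -0.   ] [ 0.81 -0.48 -1.04] -0.1 [ 0.62  0.17 -0.26  0.   -1.14 -0.92]
56 [158.3 160.  161.  161.8 163.6]
lid [170.1 476.5 592.2] [36.  48.7 69.8]
```

View pics/p3.png

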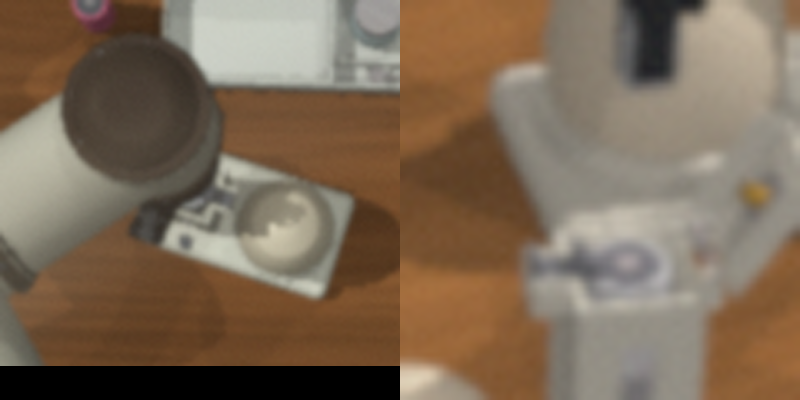

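Emit:
step_arm(
  rows=[
    [-30,0,-5,0,0,0,1],
    [-70,0,-5,0,0,0,1],
    [-93,0,-5,0,0,0,1],
    [-93,0,0,0,0,0,1],
    [-93,0,30,0,0,0,1],
    [-93,0,52,0,0,0,1],
    [-93,0,55,0,0,0,1],
  ],
)

```text
time_s: 20.05
tcp_pos: [507.7, 234.8, 188.3]
tcp_rot: [1.864, -2.522, -0.0]
force: [0.1, 0.0, -0.3]
gripper_width: 0.0
```

```bash
python3 look.py l1 215,140,120,110 310,130,90,90
```

```text
20.05 [507.7 234.8 188.3] [ 1.864 -2.522 -0.   ] [ 0.05  0.   -0.35] 0.0 [ 0.72  0.31 -0.22 -0.   -1.05 -1.02]
```

View pics/l1.png

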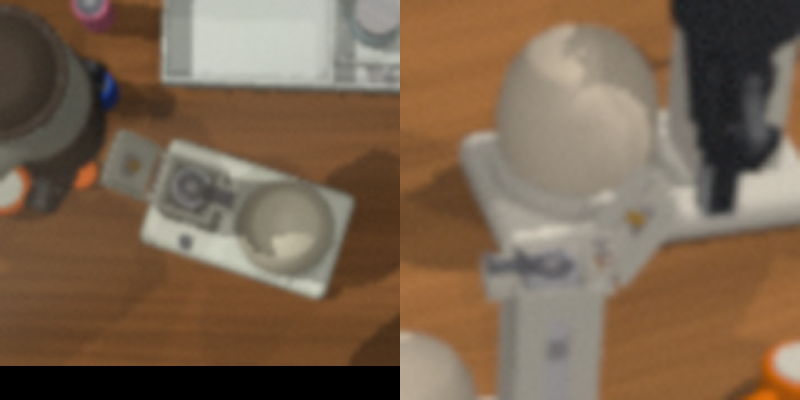

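Emit:
step_arm(
  rows=[
    [15,0,0,0,0,0,1],
    [25,0,0,0,0,0,1],
    [35,0,0,0,0,0,1],
    [45,0,0,0,0,0,1],
    [55,0,0,0,0,0,1],
    [65,0,0,0,0,0,1],
    [75,0,0,0,0,0,1],
    [75,0,0,0,0,0,1],
  ],
)

```text
time_s: 21.15
tcp_pos: [486.4, 163.5, 190.1]
tcp_rot: [1.866, -2.525, -0.0]
force: [0.4, 0.1, 0.4]
gripper_width: -0.2
```

```bash
python3 look.py l2 215,140,120,110 310,130,90,90
```

```text
21.15 [486.4 163.5 190.1] [ 1.866 -2.525 -0.   ] [0.37 0.09 0.39] -0.2 [ 0.64  0.23 -0.32 -0.   -1.02 -0.94]
```

View pics/l2.png

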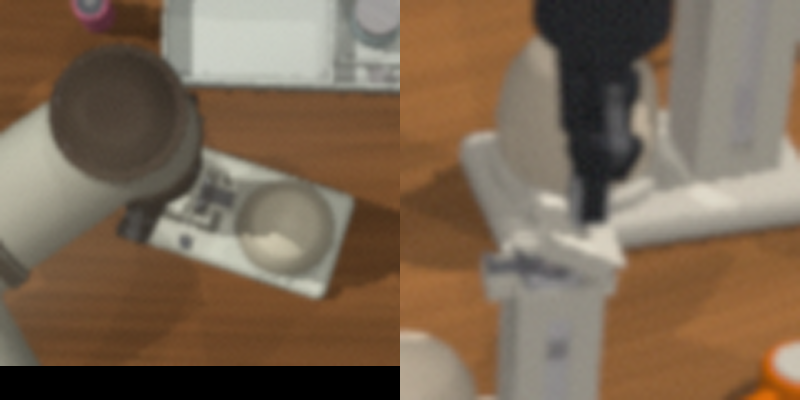

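Emit:
step_arm(
  rows=[
    [8,0,0,0,0,0,1],
    [16,0,0,0,0,0,1],
    [24,0,0,0,0,0,1],
    [24,0,4,0,0,0,1],
    [24,0,8,0,0,0,1],
    [24,0,12,0,0,0,1],
    [24,0,13.5,0,0,0,1],
    [24,0,13.5,0,0,0,1],
  ],
)

```text
time_s: 22.25
tcp_pos: [480.0, 141.7, 177.1]
tcp_rot: [1.868, -2.525, 0.0]
force: [-1.2, -0.1, 2.2]
gripper_width: 0.4
```

Emit:
step_arm(
  rows=[
    [0,0,1.5,0,0,0,1],
    [0,0,1.5,0,0,0,1],
    [0,0,1.5,0,0,0,1],
  ],
)

```text
time_s: 22.62
tcp_pos: [480.2, 141.7, 176.9]
tcp_rot: [-1.869, 2.525, -0.001]
force: [-4.3, -0.5, 9.3]
gripper_width: -0.1
```

Force rises with no further travel, so the lid is against its stop. Retreating to look.

Emit:
step_arm(
  rows=[
    [0,0,-10,0,0,0,1],
    [0,0,-50,0,0,0,1],
    [0,0,-90,0,0,0,1],
    [-60,0,-100,0,0,0,1],
    [-120,0,-100,0,0,0,1],
    [-180,0,-100,0,0,0,1],
    [-180,0,-100,0,0,0,1],
    [-180,0,-100,0,0,0,1],
  ],
)

```text
time_s: 23.62
tcp_pos: [532.7, 314.0, 275.0]
tcp_rot: [1.868, -2.524, 0.0]
force: [-0.1, 0.5, 0.5]
gripper_width: 0.2
```

```bash
python3 look.py z1 215,110,160,130 290,130,110,150; python3 - <<'E'
from ov import *
for n in ("scene","top"):
    P=cloud(n,np.load(f"z1_{n}.npy")).reshape(-1,3); P=P[~np.isnan(P[:,0])]
    q=(P[:,:2]-[480,144])@B; z=P[:,2]
    w=(abs(q[:,0])<20)&(q[:,1]>-22)&(q[:,1]<28)&(z>165)&(z<200); p=np.polyfit(q[w,1],z[w],1); print(n,w.sum(),"slope",p[0].round(3),"z0",p[1].round(1))
E
```

```text
23.625 [532.7 314.  275. ] [ 1.868 -2.524  0.   ] [-0.09  0.52  0.45] 0.2 [ 0.79  0.35  0.06 -0.   -1.29 -1.09]
scene 187 slope -0.012 z0 176.9
top 255 slope -0.021 z0 175.8
```

View pics/z1.png

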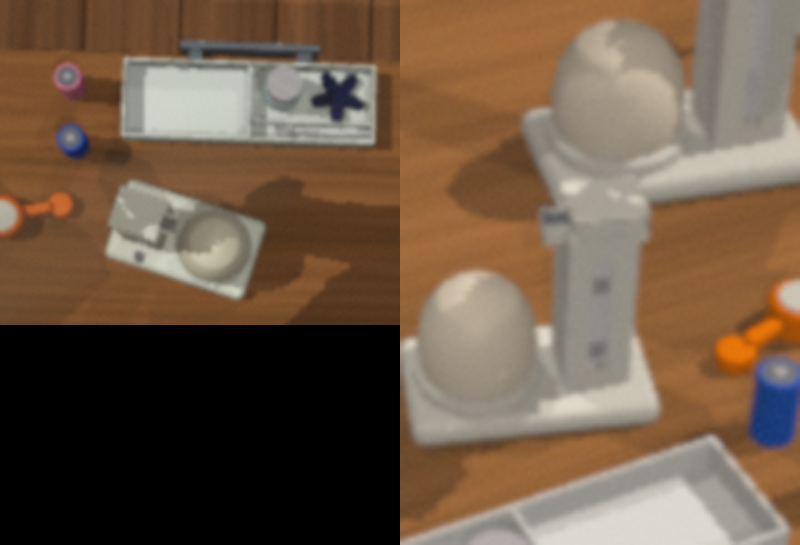

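The lid is level (slopes 0.01 and 0.02, outer face at 176–177 mm), the jar, teether and rattle are where they were, and the arm is clear. Handing in.

```bash
python3 -c "
from station import bot
print(bot.close_job())"
```

```text
the job is handed in; nothing more can be done
None
```

I put both batteries into the smaller night light's column, nubs up. I pressed the stack down until the catch snapped over the top battery, swung the lid shut, drew the arm back and handed the job in. The clock stood at about 23.7 s of the 66 s allowed.

**Last checks:**
- **Latching:** With the fingers off, the top battery sat flush with the rim (depth about 161 mm, rim 160 mm), and the catch showed over its shoulder.
- **Pressing force:** It peaked at about 14 N, in line with the spring reaching its stop.
- **Lid:** It measures level in both cameras (slope 0.01 and 0.02), with its outer face at 176–177 mm where 177 mm is expected.
- **Bystanders:** The jar, teether, rattle and the pink and blue look-alike batteries stand where they were. The beech ring was outside the last close crops, but the arm never went near it.

**Disagreements and limits:**
- **Camera offset:** The two cameras differed by about 2 mm on the column's position, and I placed the batteries by the scene camera.
- **Grip width:** It read about 32.4 mm on the 34 mm batteries, with no visible effect.
- **Catch and lower battery:** The catch's travel and the lower battery were judged only from pictures and forces, since nothing measures them directly.

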